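# Offer up the border block over the swing guide

## Robot

A 6-joint arm with a two-finger parallel gripper is mounted at the origin on a cart in front of the work surface, level with it; the furniture and walls round the work are solid. World frame = base frame: x ahead of the robot, y to its left, z up, the work surface at z = 0. Lengths are in m, angles in rad, forces in N, time in s.
With the tool pointing down it reaches from about 0.225 to 0.875 m from the base axis. Payload 3.4 kg.
Tool frame: the origin (TCP) lies on the centre line of the jaws, within the pads' length; the fingertips stand 19 mm ahead of it and the grasp point (between the pads) is the TCP (nose_length is the distance from the TCP to the fingertips, in m); z points along the fingers, y is the direction in which the jaws open and shut (so a half turn about z gives the same grasp; the last joint's range is limited). The gripper opens to 85 mm and grips with 20 to 120 N. Pads are 22 mm wide; open, the fingers measure 114 mm over their backs; the gripper's body (76 mm by 85 mm) begins 54 mm behind the grasp point. The pads swing forward as they close: fully open they stand 13 mm farther back than shut.
Start: joints at [-1.28, 0.276, 1.505, -0, 1.361, -0.121], TCP at [0.23, -0.527, 0.25] pointing down, gripper open.
Joint ranges: [-2.89, 2.89], [-0.75, 2.08], [0.22, 2.7], [-1.18, 4.32], [0.11, 2.71], [-2.7, 2.7]. Speed limits (rad/s): [2.57, 2.57, 3.14, 3.14, 3.14, 3.14].

## Interface

Orientations are given as a unit quaternion [w, x, y, z].
In Python, from rig import * gives the robot as it stands.
- The arm moves only by the shell command python3 -m jog 'ROWS' [OPENING] [FORCE]. ROWS is JSON, one flat list of numbers, 6 for each row, row after row: the shift along the tool's x, y, z in mm, then the turn, a rotation vector about the tool's x, y, z in degrees. In form: [tx, ty, tz, wx, wy, wz, tx, ty, tz, wx, wy, wz, ...]. A call has 1 to 10 rows; each row is the pose to reach, as a shift and turn from the pose commanded when the call began, along the tool's axes at that moment; what a row does not reach only later rows make up. A row lasts 1/8 s, in which the tool goes at most 62.5 mm and 10.7 degrees, less where a joint would pass 70% of its speed; a pose out of reach is approached as far as the arm can. A call with a gripper value outside its range is refused whole. OPENING is the closure, from 0 (fully open) to 1 (shut), set as the call begins (- or left out, the last holds). The fingers move at their own pace and stop on an object; FORCE is the grip in N (left out, the last holds). Time passes only in rows, so rows that repeat a pose let the fingers close. It gives the time, the measured TCP pose, the force and the opening at its end, in the units of the state.
- get_state(): the state, without advancing time (a new reading comes with each control period).
- get_image(name): name is "side" or "top" or "wrist"; returns a dict with "frame" (420x560x3 uint8, red, green, blue), "camera_matrix" (3x3 intrinsics, pixels), "k1" (the pictures are not rectified: a ray, as slopes to the right and down, at radius r is drawn at 1 + k1 r^2 times it, then the intrinsics apply), "rvec" (rotation vector, rad) and "tvec" (3), from world to camera coordinates, as OpenCV has them. Camera axes: x right, y down, z forward; pixel columns grow to the right and rows downward; lengths in m; the calibration is good to about 2 mm. A picture is of the moment at which its call begins. There is no depth.
- sign_off(): hands the job in, once; it reports no verdict.
The state is a dict: "clock": time; "qpos": joint angles; "qd": joint speeds; "effort": joint torques, N m; "position": TCP position; "ee_rot": TCP orientation; "contact_force": force on the tool from outside, world axes, zero at the start; "moment": the same for the moment, N m; "width": finger opening in m.
Only numpy, scipy, OpenCV 4.12 (cv2) and the standard library are available. Lean on these libraries where they do the work, as an engineer would, in place of code of your own. Each camera call takes 0.05 s, during which the arm holds its last target.

## Task

A medallion of rays is being block-printed round a pinned centre. By its knob, swing the guide arm to the 30 degree mark of the index disc for the next ray and let go of it; then take the narrow border block from the row of printing blocks, lift it over the row of colour pots and bring it over the open window of the guide arm. The program finishes while holding it there, still and level, about one centimetre above the window frame and lined up so that it would go straight down through the window; the block must not touch the guide or the cloth under it, and the pots, the other two blocks and the set arm must not be disturbed.

Things in the scene. Friction and masses are not known exactly. Their poses are not given: they have to be found in the camera images.
- guide: fixed steel index disc of the swing guide, 164 mm diameter, 5 mm thick, pivot stud 27 mm high. Origin: its centre at table height, on the pivot axis; x along the 0 degree mark, z up. Ticks every 5 degrees from 0 to 90, anticlockwise from above, longer every 10, longest at 0, 30, 60, 90. Rays already printed lie on the cloth at 60, 90 and 120 degrees
- guide_arm (a joint): angle of the guide arm from the 0 degree mark, rad, positive anticlockwise from above, 0 to 1.571; starts at 54 to 86 degrees; 30 degrees is 0.524. Friction pivot, about 1.2 N at the knob; stays where left. The arm: two steel straps with a brass pointer between them, a knob, then a dark wooden frame round the open window, 265 mm long, 4 to 12 mm above the table
- guide_knob (a point): centre of the top of the arm's upright round wooden knob: 24 mm diameter, 40 mm tall, its top 53 mm and its foot 13 mm above the table, 105 mm from the pivot on the arm's centre line. Axes turn with the arm: x outward along the arm, z up
- window (a point): centre of the arm's rectangular window, level with the top face of its frame (12 mm above the table), 190 mm from the pivot. x points outward along the arm, y across it, z up. Opening 124 mm along x by 54 mm along y, through to the cloth (whose surface is about 4 mm above table height); frame 150 by 78 mm outside, 8 mm thick
- border_block: the narrow border block of dark wood, the narrowest of the three loose printing blocks in the row at the right: base 42 mm (x) by 112 mm (y), 26 mm high, carved face down; on it a bar grip 32 mm (x) by 88 mm (y) from 26 to 55 mm height, to be taken across x from above. About 90 g. Origin: centre of the underside; z up. It may go over the window either way round
- block_end_a (a point): middle of the border block's lower edge at its +y end, 56 mm from its origin
- block_end_b (a point): middle of the border block's lower edge at its -y end, 56 mm from its origin
- wide_block: printing block that stays where it is: base 64 mm (x) by 107 mm (y), 30 mm high, with a bar grip 40 by 84 mm, 59 mm high in all. Origin: centre of the underside
- short_block: printing block that stays where it is: base 57 mm (x) by 87 mm (y), 26 mm high, with a bar grip 40 by 68 mm, 55 mm high in all. Origin: centre of the underside
- pot_a: rusty dark tin, 68 mm diameter, 80 mm tall, in the row of four colour pots between the blocks and the guide. Origin: centre of the underside
- pot_b: slim pinkish tin in the row of pots, 52 mm diameter, 70 mm tall. Origin: centre of the underside
- pot_c: glass jar with a black lid and amber contents in the row of pots, 63 mm diameter, 94 mm tall. Origin: centre of the underside
- pot_d: low pinkish tin in the row of pots, 54 mm diameter, 55 mm tall. Origin: centre of the underside

How it is judged:
By the outcome, as a careful person would: the job done as asked, in the order asked, and still so for the second after the job is handed in, while the arm keeps its last pose, push and grip.
It also fails if it takes over 61 s, if anything falls off the work surface, if the arm or the gripper's body presses on something with over 40 N, if the wrist force passes 120 N, or if a joint passes its speed limit or range.

## Working session

There is one attempt and no reset: what is moved stays moved. The work goes in short steps, Python scripts to look and compute and a shell command to move; the robot and the scene stay as the last step left them, time stands still between calls to the robot, and variables do not carry over. Pictures are saved under pics/ and viewed, and the job is handed in when it is done.

```bash
ls; mkdir -p pics
cat > h.py <<'E'
from rig import *
import numpy as np, cv2
def grab(name,fn):
    d=get_image(name); cv2.imwrite('pics/'+fn+'.png',d['frame'][:,:,::-1])
    np.savez('pics/'+fn+'.npz',f=d['frame'],K=d['camera_matrix'],k1=d['k1'],r=d['rvec'],t=d['tvec']); return d
def load(fn):
    z=np.load('pics/'+fn+'.npz'); return dict(frame=z['f'],camera_matrix=z['K'],k1=float(z['k1']),rvec=z['r'],tvec=z['t'])
def ray(d,px):
    px=np.array(px,float).reshape(-1,1,2)
    n=cv2.undistortPoints(px,np.array(d['camera_matrix'],float),np.array([d['k1'],0,0,0],float)).reshape(-1,2)
    R=cv2.Rodrigues(np.array(d['rvec'],float))[0]; t=np.array(d['tvec'],float).ravel()
    return -R.T@t,(np.c_[n,np.ones(len(n))]@R)
def plane(d,px,z):
    c,v=ray(d,px); return c+v*((z-c[2])/v[:,2])[:,None]
def proj(d,P):
    return cv2.projectPoints(np.array(P,float).reshape(-1,1,3),np.array(d['rvec'],float),np.array(d['tvec'],float),np.array(d['camera_matrix'],float),np.array([d['k1'],0,0,0,],float))[0].reshape(-1,2)
E
python3 - <<'E'
from h import *
for n in ['top','side','wrist']:
    d=grab(n,n+'0'); c,v=ray(d,[[280,210]]); print(n,c.round(3),v.round(2),d['k1'])
print(get_state())
E
```

```text
pics
top [ 0.408 -0.114  0.911] [[ 0.12  0.02 -0.99]] -0.1097370040261188
side [0.504 0.668 0.73 ] [[ 0.01 -0.74 -0.67]] -0.13399247337027576
wrist [ 0.299 -0.496  0.373] [[-0.28 -0.12 -0.95]] -0.08446453473520539
{'clock': 0.15, 'qpos': array([-1.28001175e+00,  2.76437528e-01,  1.50582241e+00, -2.92418360e-06,
        1.36072363e+00, -1.20995629e-01]), 'qd': array([ 0.00096251, -0.00191178, -0.00188862, -0.00118293, -0.0013156 ,
       -0.0011685 ]), 'effort': array([ 2.03445357e-03, -4.17141867e+01, -2.46034724e+01, -9.31678687e-05,
        7.76897650e-03, -4.02538632e-06]), 'position': array([ 0.23002899, -0.52658215,  0.24965332]), 'ee_rot': array([-6.92829258e-04,  9.78879102e-01,  2.04438792e-01, -6.03939869e-05]), 'contact_force': array([-0.14056074, -0.55423775,  0.13933585]), 'moment': array([ 0.02009044, -0.01089376, -0.03999506]), 'width': 0.08564047975329077}
```

View pics/top0.png

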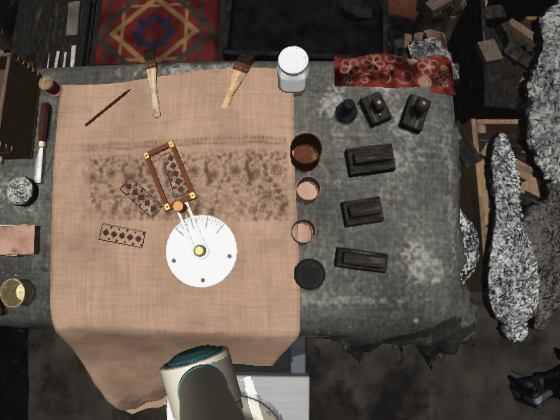

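View pics/side0.png

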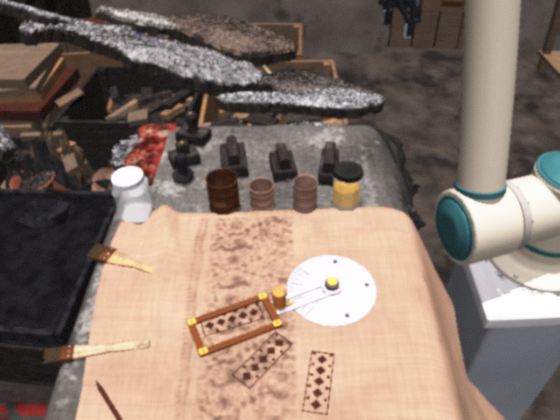

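View pics/wrist0.png

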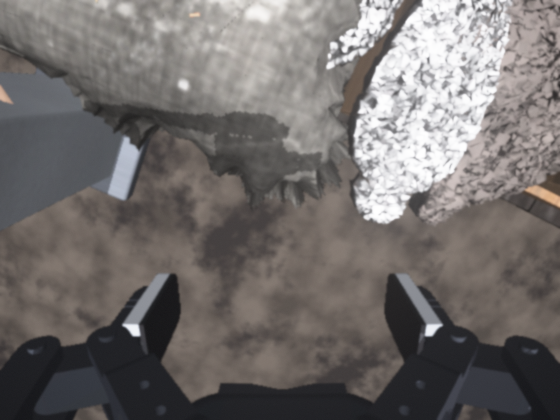

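Top view: disc centre near (201,251), knob (179,206), window about (170,176). The blocks are at right, with the narrow one near (361,260) by the look of it. I'll zoom in on these.

Run:
```python
from h import *
d=load('top0'); f=d['frame'][:,:,::-1]
cv2.imwrite('pics/z1.png',cv2.resize(f[130:300,90:290],None,fx=3.5,fy=3.5,interpolation=cv2.INTER_CUBIC))
cv2.imwrite('pics/z2.png',cv2.resize(f[130:300,285:415],None,fx=3.5,fy=3.5,interpolation=cv2.INTER_CUBIC))
d=load('side0'); f=d['frame'][:,:,::-1]
cv2.imwrite('pics/z3.png',cv2.resize(f[240:400,180:390],None,fx=3.5,fy=3.5,interpolation=cv2.INTER_CUBIC))
```

```text
(no output)
```

View pics/z1.png

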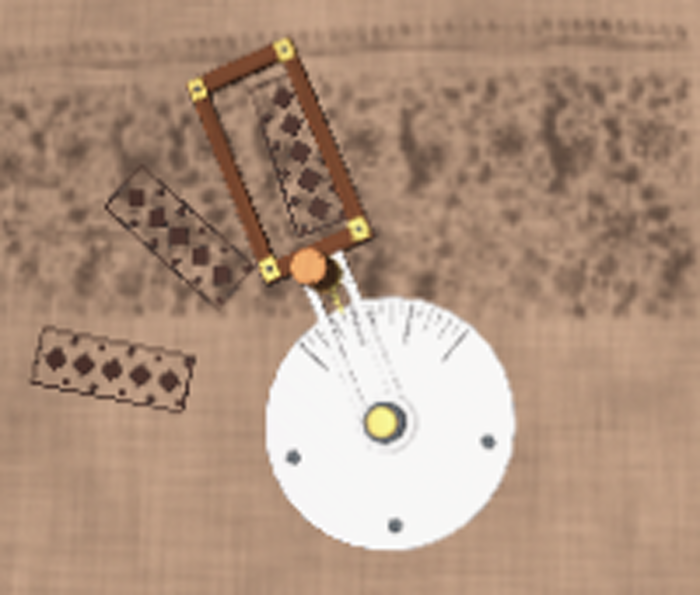

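View pics/z2.png

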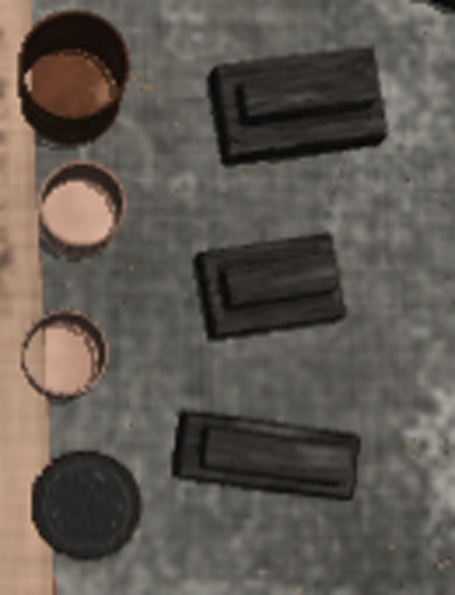

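View pics/z3.png

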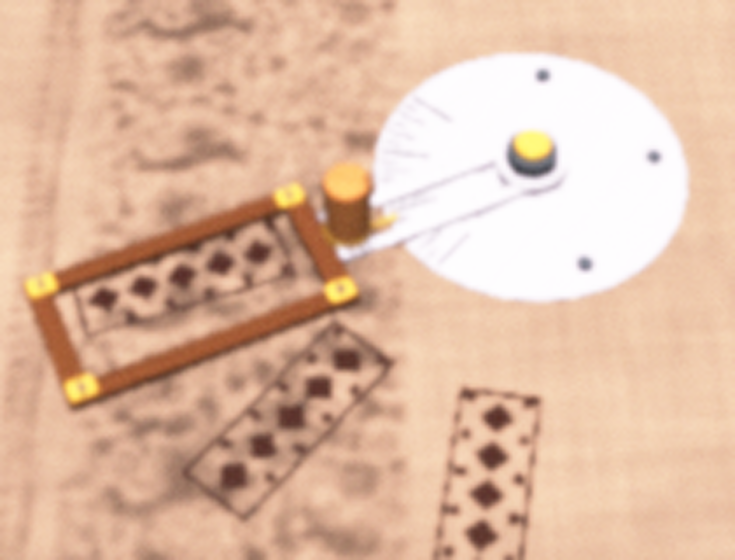

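Zoom (z1, 3.5x): long ticks at (455,345)=0°, (407,322)=30° and (313,358)=90°, with the arm between 60° and 90°. Next I measure the disc, ticks, arm and blocks.

```bash
cat > m.py <<'E'
from h import *
def disc(d,roi):
    f=d['frame'].astype(int); m=((f.min(2)>205)).astype(np.uint8)
    M=np.zeros_like(m); x0,y0,x1,y1=roi; M[y0:y1,x0:x1]=m[y0:y1,x0:x1]
    cs=cv2.findContours(M,cv2.RETR_EXTERNAL,cv2.CHAIN_APPROX_NONE)[0]; c=max(cs,key=cv2.contourArea)
    P=plane(d,c.reshape(-1,2),.005)[:,:2]
    # circle fit r known-ish, robust
    from scipy.optimize import least_squares
    g=P.mean(0); s=least_squares(lambda q:np.hypot(*(P-q[:2]).T)-q[2],[*g,.082],loss='soft_l1',f_scale=.001)
    return s.x
def brass(d,roi):
    h=cv2.cvtColor(d['frame'],cv2.COLOR_RGB2HSV); m=cv2.inRange(h,(22,110,150),(34,255,255))
    M=np.zeros_like(m); x0,y0,x1,y1=roi; M[y0:y1,x0:x1]=m[y0:y1,x0:x1]
    n,l,s,c=cv2.connectedComponentsWithStats(M)
    return [(c[i].round(1),s[i,4]) for i in range(1,n) if s[i,4]>6]
E
python3 - <<'E'
from m import *
for n,roi in (('top0',(90,130,290,300)),('side0',(180,240,390,400))):
    d=load(n); q=disc(d,roi); print(n,'disc',q.round(4))
    for c,a in brass(d,roi): print(c,a,plane(d,[c],.012)[0].round(4),plane(d,[c],.027)[0].round(4))
    h=cv2.cvtColor(d['frame'],cv2.COLOR_RGB2HSV)
    m=cv2.inRange(h,(8,120,200),(17,255,255)); M=m*0;M[roi[1]:roi[3],roi[0]:roi[2]]=m[roi[1]:roi[3],roi[0]:roi[2]]
    k,l,s,c=cv2.connectedComponentsWithStats(M)
    for i in range(1,k):
        if s[i,4]>20: print('orange',c[i],s[i],plane(d,[c[i]],.053)[0].round(4))
d=load('top0')
o=lambda p:(np.array(p)+.5)/3.5-.5+np.array([90,130])
for nm,a,b in (('0',(444,360),(466,331)),('30',(404,343),(410,305)),('90',(327,370),(302,345))):
    A,B=plane(d,[o(a),o(b)],.005)[:,:2]; v=B-A; print(nm,A.round(4),B.round(4),np.degrees(np.arctan2(v[1],v[0])).round(1))
    c=disc(d,(90,130,290,300))[:2]; 
    for P in (A,B): print('  from c',np.degrees(np.arctan2(*(P-c)[::-1])).round(2), np.hypot(*(P-c)).round(4))
E
```

```text
top0 disc [0.4266 0.0864 0.0803]
[170.8 143.7] 18 [0.6731 0.1641 0.012 ] [0.6687 0.1594 0.027 ]
[146.  155.2] 19 [0.6459 0.2222 0.012 ] [0.6419 0.2166 0.027 ]
[192.  195.2] 20 [0.5513 0.1087 0.012 ] [0.5489 0.105  0.027 ]
[166.7 206.3] 21 [0.5255 0.1666 0.012 ] [0.5235 0.1619 0.027 ]
[195.9 250.4] 10 [0.426  0.0955 0.012 ] [0.4257 0.092  0.027 ]
orange [177.47297297 205.64864865] [173 201  10  10  74] [0.5217 0.1298 0.053 ]
side0 disc [0.4242 0.0855 0.0823]
[331.7 281. ] 53 [0.4229 0.0748 0.012 ] [0.4246 0.0872 0.027 ]
[262.2 295.4] 27 [0.5499 0.1067 0.012 ] [0.549  0.1184 0.027 ]
[191.3 321. ] 29 [0.6708 0.1621 0.012 ] [0.6673 0.1727 0.027 ]
[276.7 322.5] 29 [0.5234 0.1654 0.012 ] [0.523  0.1759 0.027 ]
[204.8 349.2] 16 [0.6412 0.2182 0.012 ] [0.6384 0.2276 0.027 ]
[200.6 351.1] 15 [0.6478 0.2218 0.012 ] [0.6448 0.2312 0.027 ]
orange [278.37777778 292.77777778] [272 287  14  11  45] [0.52   0.1334 0.053 ]
0 [0.4671 0.0511] [0.4861 0.0372] -36.3
  from c -41.07 0.0538
  from c -39.61 0.0772
30 [0.4779 0.0776] [0.5028 0.0744] -7.4
  from c -9.74 0.0521
  from c -8.97 0.0771
90 [0.4599 0.1278] [0.4761 0.1451] 46.8
  from c 51.19 0.0531
  from c 49.85 0.0767
```

```bash
cat >> m.py <<'E'
def ticks(d,c,lo,hi,r0=.055,r1=.075,step=.25):
    g=cv2.cvtColor(d['frame'],cv2.COLOR_RGB2GRAY).astype(np.float32)
    a=np.arange(lo,hi,step); r=np.linspace(r0,r1,30); A,R=np.meshgrid(np.radians(a),r,indexing='ij')
    P=np.stack([c[0]+R*np.cos(A),c[1]+R*np.sin(A),R*0+.005],-1)
    px=proj(d,P).astype(np.float32).reshape(len(a),30,2)
    v=cv2.remap(g,px[...,0].copy(),px[...,1].copy(),cv2.INTER_CUBIC)
    s=v.mean(1); 
    from scipy.signal import find_peaks
    p,_=find_peaks(-s,prominence=3); return [(a[i],round(float(s[i]))) for i in p]
E
python3 - <<'E'
from m import *
for n in ('top0','side0'):
    d=load(n)
    for c in ([.4258,.0865],[.4245,.0860]):
        print(n,c)
        for r in ((.052,.062),(.064,.077)): print('  ',[(float(a),b) for a,b in ticks(d,c,-50,70,*r)])
E
```

```text
top0 [0.4258, 0.0865]
   [(-39.5, 194), (-9.75, 197), (9.25, 228), (19.75, 207), (34.0, 201), (41.5, 242), (50.0, 190)]
   [(-39.5, 180), (-34.5, 233), (-29.5, 214), (-24.25, 229), (-19.5, 221), (-14.25, 234), (-9.75, 185), (-4.75, 240), (0.5, 226), (5.25, 234), (10.75, 192), (19.5, 185), (24.5, 232), (30.0, 205), (39.75, 201), (44.75, 233), (49.75, 176)]
top0 [0.4245, 0.086]
   [(-38.5, 197), (-9.0, 204), (9.25, 229), (19.5, 214), (34.0, 202), (41.25, 241), (49.25, 199)]
   [(-38.5, 180), (-33.5, 235), (-28.5, 217), (-23.5, 233), (-18.75, 222), (-13.5, 235), (-9.25, 185), (-4.25, 242), (0.75, 227), (5.5, 237), (11.0, 192), (19.5, 188), (24.5, 237), (29.5, 209), (39.25, 205), (44.5, 236), (49.25, 176)]
side0 [0.4258, 0.0865]
   [(-41.75, 233), (-11.25, 239), (12.5, 225), (37.5, 229), (50.5, 240)]
   [(-41.5, 235), (-31.5, 242), (-21.25, 242), (-11.0, 235), (-1.25, 245), (14.75, 227), (34.75, 229), (50.25, 240)]
side0 [0.4245, 0.086]
   [(-40.5, 234), (-10.5, 241), (12.25, 226), (37.25, 231), (50.0, 241)]
   [(-40.5, 235), (-30.5, 242), (-20.5, 242), (-10.5, 234), (-0.75, 245), (14.75, 227), (34.5, 231), (49.75, 239)]
```

Everything agrees: pivot about (0.4252, 0.0863), zero mark at world ≈ −40°, so 30° is at ≈ −10.2°. The arm is now at world 24.5° (≈64.5° on the disc), the window is 190 mm from the pivot and the knob 105 mm. Next I measure the blocks and work out the approach.

```bash
cat >> m.py <<'E'
from scipy.spatial.transform import Rotation as Ro
def totool(target,ang=None):
    s=get_state(); q=s['ee_rot']; R=Ro.from_quat([q[1],q[2],q[3],q[0]]); p=np.array(s['position'])
    print('tool shift mm',(R.inv().apply(np.array(target)-p)*1000).round(1), 'tool x angle',np.degrees(np.arctan2(R.as_matrix()[1,0],R.as_matrix()[0,0])).round(2))
    if ang is not None:
        a=np.radians(ang); T=np.array([[np.cos(a),np.sin(a),0],[np.sin(a),-np.cos(a),0],[0,0,-1]])
        print('rotvec deg',np.degrees((R.inv()*Ro.from_matrix(T)).as_rotvec()).round(2))
E
python3 - <<'E'
from m import *
totool([.5205,.1300,.150],24.5); totool([.5205,.1300,.042],24.5)
d=load('top0'); g=cv2.cvtColor(d['frame'],cv2.COLOR_RGB2GRAY)
m=(g<58).astype(np.uint8); M=m*0; M[130:300,328:415]=m[130:300,328:415]
M=cv2.morphologyEx(M,cv2.MORPH_CLOSE,np.ones((3,3)))
for c in cv2.findContours(M,cv2.RETR_EXTERNAL,cv2.CHAIN_APPROX_NONE)[0]:
    if cv2.contourArea(c)<200: continue
    r=cv2.minAreaRect(c); print(np.round(r[0],1),np.round(r[1],1),r[2])
    b=cv2.boxPoints(r); 
    for z in (0,.026): 
        P=plane(d,b,z)[:,:2]; print(z,P.round(4).tolist(),P.mean(0).round(4),[np.hypot(*(P[i]-P[i-1])).round(4) for i in range(2)])
E
```

```text
tool shift mm [ 529.  -485.3  100.4] tool x angle 23.59
rotvec deg [-0.08 -0.01 -0.91]
tool shift mm [ 528.9 -485.2  208.4] tool x angle 23.59
rotvec deg [-0.08 -0.01 -0.91]
[360.5 259.9] [52.8 20.2] 8.130102157592773
0 [[0.3937, -0.2119], [0.4386, -0.2185], [0.4221, -0.3365], [0.3774, -0.3292]] [ 0.4079 -0.274 ] [np.float64(0.1185), np.float64(0.0453)]
0.026 [[0.3942, -0.2091], [0.4377, -0.2156], [0.4217, -0.3301], [0.3782, -0.3231]] [ 0.408  -0.2695] [np.float64(0.1151), np.float64(0.044)]
[361.3 211.7] [25.9 41.2] 81.8698959350586
0 [[0.5393, -0.2269], [0.5532, -0.3206], [0.4944, -0.3276], [0.4807, -0.2346]] [ 0.5169 -0.2774] [np.float64(0.059), np.float64(0.0948)]
0.026 [[0.5355, -0.2236], [0.5491, -0.3147], [0.4919, -0.3215], [0.4787, -0.2311]] [ 0.5138 -0.2728] [np.float64(0.0573), np.float64(0.0921)]
[369.1 160.4] [29.3 49.1] 83.2901611328125
0 [[0.6642, -0.2376], [0.679, -0.3523], [0.6095, -0.3579], [0.5951, -0.2444]] [ 0.6369 -0.298 ] [np.float64(0.0694), np.float64(0.1156)]
0.026 [[0.6568, -0.2341], [0.6713, -0.3455], [0.6037, -0.3509], [0.5898, -0.2407]] [ 0.6304 -0.2928] [np.float64(0.0674), np.float64(0.1123)]
```

```bash
python3 -m jog '[45,-40,0,0,0,0, 100,-90,0,0,0,0, 145,-132,0,0,0,0, 190,-174,0,0,0,0, 235,-216,0,0,0,0, 280,-258,0,0,0,0, 325,-300,0,0,0,-0.5, 370,-340,0,0,0,-0.9, 415,-382,0,0,0,-0.9, 455,-420,0,0,0,-0.9]' 0.4 30; python3 -m jog '[40,-36,20,0,0,0, 74,-65,60,0,0,0, 74,-65,100,0,0,0, 74,-65,100,0,0,0]'
python3 - <<'E'
from m import *
grab('wrist','w1'); totool([.5205,.1300,.042],24.5); print(get_state()['width'])
E
```

```text
clock: 1.4
position: [0.4795, 0.0421, 0.2503]
ee_rot: [0.0, 0.977, 0.212, 0.0]
contact_force: [1.0, -1.1, -0.7]
width: 0.0516
clock: 1.9
position: [0.5167, 0.1301, 0.1472]
ee_rot: [-0.0, 0.977, 0.213, -0.004]
contact_force: [0.6, -0.7, 0.4]
width: 0.0512
tool shift mm [  2.3   0.8 107.3] tool x angle 24.52
rotvec deg [-0.05  0.2   0.02]
0.051330859864436224
```

View pics/w1.png

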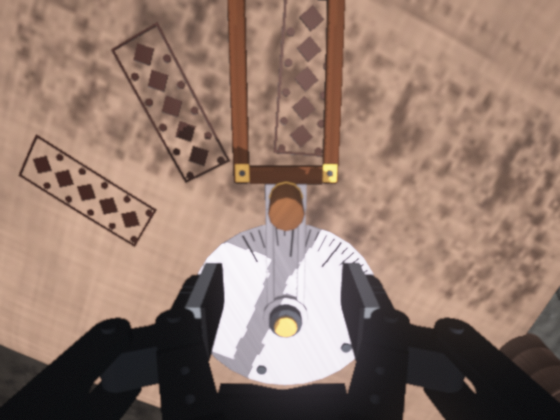

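Wrist view: knob top at about (287,210), stud top (286,326), frame corners (242,173) and (330,173).

Run:
```python
from m import *
d=load('w1')
print(plane(d,[[287,213]],.053),plane(d,[[286,326]],.027),plane(d,[[242,173],[330,173]],.012))
c=[.4252,.0863]
for r in ((.064,.077),): print([(float(a),b) for a,b in ticks(d,c,-50,70,*r)])
```

```text
[[0.52043595 0.12920355 0.053     ]] [[0.42510985 0.085682   0.027     ]] [[0.52231797 0.16582105 0.012     ]
 [0.54910697 0.10725681 0.012     ]]
[(-36.0, 112), (-30.75, 104), (-26.25, 122), (-20.75, 176), (-15.5, 210), (-10.5, 148), (-5.5, 215), (-0.25, 201), (5.5, 163), (10.0, 127), (17.0, 164), (20.25, 109), (25.25, 148), (30.5, 128), (40.75, 130), (45.75, 147), (51.0, 111)]
```

All views agree. Descend on the knob and grip.

```bash
python3 -m jog '[2,1,50,0,0,0, 2.5,1,85,0,0,0, 2.5,1,105,0,0,0, 2.5,1,105,0,0,0]'; python3 -m jog '[0,0,0,0,0,0, 0,0,0,0,0,0, 0,0,0,0,0,0, 0,0,0,0,0,0, 0,0,0,0,0,0]' 0.9 30
python3 - <<'E'
from m import *
s=get_state(); p=s['position']
piv=np.array([.4251,.0861]); v=p[:2]-piv; print('r,ang',np.hypot(*v),np.degrees(np.arctan2(v[1],v[0])))
totool(p,24.5)
# arc rows: relative shift in tool axes
q=s['ee_rot'];R=Ro.from_quat([q[1],q[2],q[3],q[0]])
for k in range(1,11):
    a=np.radians(-34.7*k/10); c,sn=np.cos(a),np.sin(a); w=np.array([c*v[0]-sn*v[1],sn*v[0]+c*v[1]])-v
    print(k,(R.inv().apply([*w,0])*1000).round(1),round(34.7*k/10,1))
E
```

```text
clock: 2.45
position: [0.5226, 0.1293, 0.0459]
ee_rot: [0.0, 0.977, 0.212, 0.0]
contact_force: [0.5, 0.1, 0.1]
width: 0.0515
clock: 3.08
position: [0.5237, 0.13, 0.0474]
ee_rot: [0.0, 0.977, 0.212, 0.002]
contact_force: [0.7, -0.8, 7.4]
width: 0.0229
r,ang 0.10790628799507761 24.015574638507722
tool shift mm [0. 0. 0.] tool x angle 24.5
rotvec deg [ 0.09 -0.22 -0.  ]
1 [-0.3  6.5  0. ] 3.5
2 [-0.9 13.   0. ] 6.9
3 [-1.9 19.5  0. ] 10.4
4 [-3.4 25.9  0. ] 13.9
5 [-5.2 32.1  0. ] 17.4
6 [-7.4 38.3  0. ] 20.8
7 [-9.9 44.3  0. ] 24.3
8 [-12.8  50.2   0. ] 27.8
9 [-16.1  55.8   0. ] 31.2
10 [-19.7  61.3   0. ] 34.7
```

```bash
python3 -m jog '[0,2,-2,0,0,1, -0.3,6.5,-2,0,0,3.5, -0.9,13,-2,0,0,6.9, -1.9,19.5,-2,0,0,10.4, -3.4,25.9,-2,0,0,13.9, -5.2,32.1,-2,0,0,17.4, -7.4,38.3,-2,0,0,20.8, -9.9,44.3,-2,0,0,24.3, -12.8,50.2,-2,0,0,27.8, -16.1,55.8,-2,0,0,31.2]';  python3 - <<'E'
from m import *
for n,roi in (('top',(90,130,290,300)),('side',(180,200,390,400)),('wrist',0)):
    d=grab(n,n+'2')
    if roi:
      for c,a in brass(d,roi): print(n,c,a,plane(d,[c],.012)[0].round(4))
E
```

```text
clock: 4.32
position: [0.5322, 0.0722, 0.0475]
ee_rot: [-0.0, 0.998, -0.06, 0.002]
contact_force: [5.1, 1.8, -5.9]
width: 0.0228
top [203.7 138.3] 20 [0.6855 0.0865 0.012 ]
top [230.7 141.4] 22 [0.6777 0.023  0.012 ]
top [195.9 250.3] 9 [0.4263 0.0955 0.012 ]
side [199.2 259. ] 20 [0.6745 0.018  0.012 ]
side [332.  280.9] 55 [0.4223 0.0746 0.012 ]
side [190.4 284.7] 25 [0.683  0.0816 0.012 ]
```

View pics/wrist2.png

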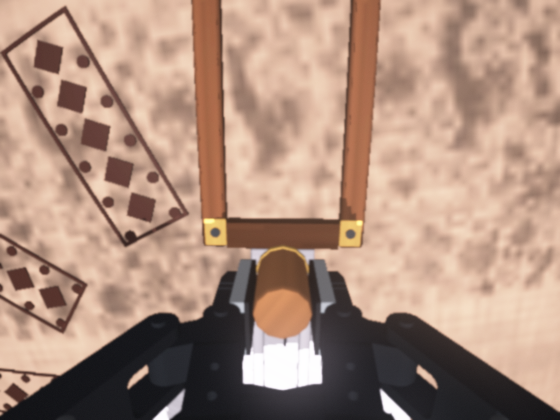

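View pics/top2.png

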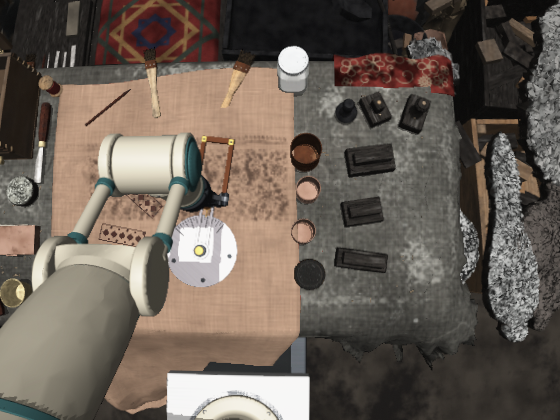

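Arm is now ≈2.6–3° short of the mark in both views. Finishing the swing.

```bash
python3 -m jog '[-0.1,3,0,0,0,1.5, -0.2,5.5,0,0,0,2.9, -0.2,5.5,0,0,0,2.9, -0.2,5.5,0,0,0,2.9]';  python3 - <<'E'
from m import *
for n,roi,c in (('top',(90,130,290,300),[.4258,.0865]),('side',(180,200,390,400),[.4245,.086])):
    d=grab(n,n+'3')
    P=[plane(d,[q],.012)[0][:2] for q,a in brass(d,roi)]; P=[p for p in P if p[0]>.64]; print(n,np.round(P,4)); v=np.mean(P,0)-c; print(np.degrees(np.arctan2(v[1],v[0])))
E
```

```text
clock: 4.97
position: [0.5314, 0.0668, 0.0475]
ee_rot: [0.0, 0.997, -0.083, 0.002]
contact_force: [4.6, -0.5, -6.6]
width: 0.0231
top [[0.6845 0.0726]
 [0.6741 0.0136]
 [0.6724 0.0065]]
-12.481423565956648
side [[0.671  0.0078]
 [0.6833 0.0712]]
-10.43084608358919
```

Side: −10.4° against a target of −10.5°. Top (joining the split blob): −10.1° against −9.85°. On the mark, so release and back straight up.

```bash
python3 -m jog '[0,0,0,0,0,0, 0,0,0,0,0,0, 0,0,0,0,0,0]' 0.45; python3 -m jog '[0,0,-20,0,0,0, 0,0,-60,0,0,0, 0,0,-115,0,0,0, 0,0,-150,0,0,0, 0,0,-150,0,0,0]';  python3 - <<'E'
from m import *
d=grab('wrist','w4')
for c in ([.4252,.0861],[.4248,.0858]): print([(float(a),b) for a,b in ticks(d,c,-50,70,.064,.077)])
for q,a in brass(d,(0,0,560,420)): print(q,a,plane(d,[q],.012)[0].round(4),plane(d,[q],.027)[0].round(4))
E
```

```text
clock: 5.45
position: [0.5291, 0.0672, 0.0474]
ee_rot: [0.0, 0.997, -0.084, -0.0]
contact_force: [0.4, 0.2, -0.9]
width: 0.0469
clock: 6.08
position: [0.5313, 0.0672, 0.2006]
ee_rot: [-0.0, 0.996, -0.084, 0.003]
contact_force: [0.6, -0.2, -0.7]
width: 0.0472
[(-40.75, 144), (-36.0, 166), (-31.0, 150), (-25.75, 166), (-18.5, 182), (-15.5, 166), (-10.5, 137), (-5.25, 165), (5.0, 167), (10.0, 149), (15.25, 168), (20.25, 127), (25.5, 166), (30.75, 140), (35.75, 165), (41.0, 142), (45.75, 163), (51.25, 124)]
[(-40.5, 143), (-35.75, 167), (-30.5, 150), (-25.5, 167), (-18.0, 181), (-15.25, 167), (-10.25, 137), (-5.0, 165), (5.0, 168), (10.25, 148), (15.25, 168), (20.5, 126), (25.5, 167), (30.75, 139), (35.75, 165), (41.0, 141), (45.75, 164), (51.25, 122)]
[244.8   9.5] 44 [0.6781 0.072  0.012 ] [0.6745 0.0711 0.027 ]
[325.3  10.3] 56 [0.6668 0.0089 0.012 ] [0.6639 0.0111 0.027 ]
[245.9 165. ] 27 [0.5545 0.0951 0.012 ] [0.5569 0.0931 0.027 ]
[314.4 170.3] 16 [0.5398 0.0364 0.012 ] [0.5429 0.0373 0.027 ]
[324.5 167.3] 11 [0.5409 0.0273 0.012 ] [0.544  0.0286 0.027 ]
[321.  177.9] 7 [0.532  0.0316 0.012 ] [0.5355 0.0327 0.027 ]
```

View pics/w4.png

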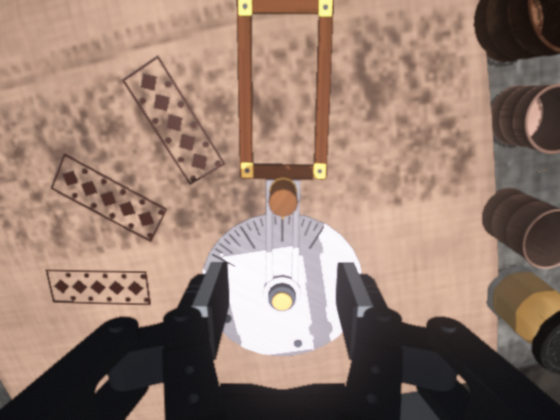

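Wrist view: window frame corners (245,7), (326,8), (246,168), (318,172). The frame's sides run at −10.4° on average and the 30° tick sits at −10.4° too. Now to the border block.

Run:
```python
from m import *
totool([.38,-.271,.24],82)
```

```text
tool shift mm [-91.4 358.4 -41.8] tool x angle -9.6
rotvec deg [  0.1   -0.12 -91.6 ]
```

```bash
python3 -m jog '[0,0,-40,0,0,-5, -10,40,-41,0,0,-15, -20,80,-41,0,0,-25, -30,120,-41,0,0,-35, -40,160,-41,0,0,-45, -51,200,-41,0,0,-55, -61,240,-41,0,0,-65, -71,280,-41,0,0,-75, -82,320,-41,0,0,-84, -91,358,-41,0,0,-91.6]' 0; python3 -m jog '[0,0,0,0,0,0, 0,0,0,0,0,0]'
python3 - <<'E'
from m import *
print(get_state()['position'],get_state()['width'])
d=grab('wrist','w5'); grab('top','top5'); grab('side','side5')
f=load('top5')['frame'][:,:,::-1]
cv2.imwrite('pics/z5.png',cv2.resize(f[130:300,100:280],None,fx=3.5,fy=3.5,interpolation=cv2.INTER_CUBIC))
E
```

```text
clock: 7.38
position: [0.3786, -0.271, 0.2364]
ee_rot: [-0.002, 0.753, 0.658, -0.0]
contact_force: [-0.6, -0.5, 0.0]
width: 0.0853
clock: 7.62
position: [0.3797, -0.2697, 0.237]
ee_rot: [-0.002, 0.755, 0.655, 0.0]
contact_force: [0.2, 0.8, 0.3]
width: 0.0853
[ 0.37971896 -0.26967904  0.23703704] 0.08533751945321423
```

View pics/w5.png

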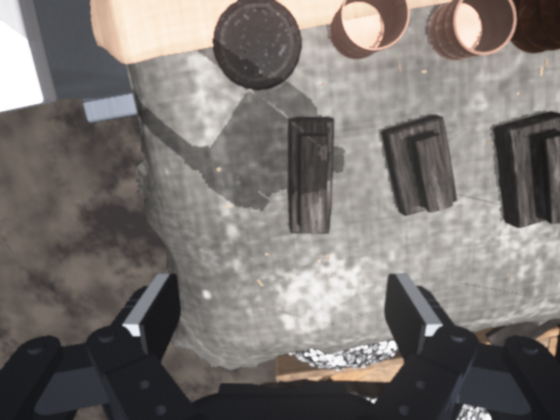

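View pics/z5.png

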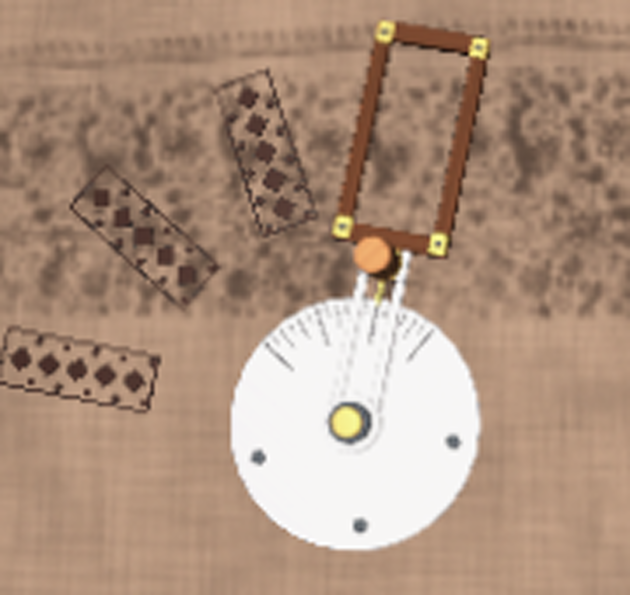

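z5: the pointer (380,290) lies on the 30° tick (375,322). w5: border block spans (289,117)–(332,233) in the wrist view. Zooming there.

Run:
```python
from m import *
for n,roi,c in (('top5',(90,130,290,300),[.4258,.0865]),('side5',(180,200,390,400),[.4245,.086])):
    d=load(n)
    P=[plane(d,[q],.012)[0][:2] for q,a in brass(d,roi) if a>8]; P=np.array([p for p in P if p[0]>.5]); print(n,P.round(4).tolist())
    print(ticks(d,c,-50,70,.058,.077))
d=load('w5'); f=d['frame'][:,:,::-1]; z=np.clip(f[100:250,270:360].astype(float)*2,0,255).astype(np.uint8)
cv2.imwrite('pics/z6.png',cv2.resize(z,None,fx=4,fy=4,interpolation=cv2.INTER_CUBIC))
```

```text
top5 [[0.6847, 0.0724], [0.6731, 0.0101], [0.5527, 0.096], [0.541, 0.0329]]
[(np.float64(-39.5), 180), (np.float64(-34.5), 236), (np.float64(-29.5), 222), (np.float64(-23.75), 208), (np.float64(-15.25), 235), (np.float64(-9.75), 181), (np.float64(-1.0), 228), (np.float64(5.0), 232), (np.float64(10.0), 226), (np.float64(14.75), 238), (np.float64(19.75), 196), (np.float64(24.5), 238), (np.float64(29.75), 213), (np.float64(34.75), 235), (np.float64(39.75), 217), (np.float64(44.75), 236), (np.float64(49.75), 172)]
side5 [[0.6713, 0.0073], [0.5433, 0.0301], [0.6827, 0.0712], [0.5514, 0.0946]]
[(np.float64(-40.5), 233), (np.float64(-30.75), 245), (np.float64(-20.75), 206), (np.float64(-10.5), 233), (np.float64(0.5), 218), (np.float64(9.75), 246), (np.float64(19.5), 237), (np.float64(29.75), 245), (np.float64(39.75), 246), (np.float64(49.75), 239)]
```

View pics/z6.png

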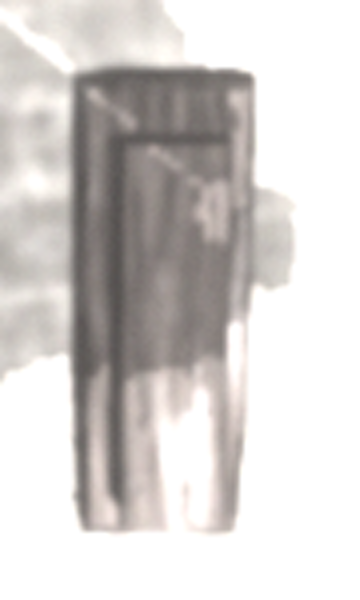

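Run:
```python
from m import *
d=load('w5'); print(ray(d,[[280,210]])[0])
o=lambda p:(np.array(p)+.5)/4-.5+np.array([270,100])
pt=lambda L,z: plane(d,[o(p) for p in L],z)[:,:2].round(4).tolist()
print('base far corners z.026',pt([(75,75),(252,75)],.026))
print('bar far corners z.055',pt([(125,145),(228,142)],.055))
print('bottom z.055',pt([(113,525),(235,528)],.055),'z.026',pt([(82,530),(237,530)],.026),'z0',pt([(82,530),(237,530)],0))
# candidate model projection check
def model(c,a):
    a=np.radians(a); ux=np.array([np.sin(a),-np.cos(a)]); uy=np.array([np.cos(a),np.sin(a)])
    for nm,hx,hy,z in (('base',.021,.056,.026),('bar',.016,.044,.055),('foot',.021,.056,0)):
        P=[[*(np.array(c)+sx*hx*ux+sy*hy*uy),z] for sx,sy in((-1,1),(1,1),(1,-1),(-1,-1))]
        print(nm,((proj(d,P)-[270,100]+.5)*4-.5).round(0).tolist())
model([.408,-.271],82)
```

```text
[ 0.38906983 -0.19328817  0.36023141]
base far corners z.026 [[0.3913, -0.2135], [0.4312, -0.219]]
bar far corners z.055 [[0.3995, -0.2275], [0.4211, -0.2298]]
bottom z.055 [[0.3861, -0.3117], [0.4135, -0.3164]] z.026 [[0.378, -0.3232], [0.4163, -0.3287]] z0 [[0.3771, -0.3333], [0.4184, -0.3392]]
base [[91.0, 69.0], [275.0, 69.0], [256.0, 530.0], [88.0, 530.0]]
bar [[118.0, 135.0], [270.0, 135.0], [254.0, 527.0], [113.0, 528.0]]
foot [[88.0, 63.0], [260.0, 63.0], [243.0, 495.0], [86.0, 495.0]]
```

Run:
```python
from m import *
totool([.4047,-.2715,.105],82.6)
d=load('top5'); print(plane(d,[[309,274]],.094))
```

```text
tool shift mm [  1.2  24.4 132.8] tool x angle 82.05
rotvec deg [-0.05 -0.05 -0.55]
[[ 0.37929111 -0.15363947  0.094     ]]
```

```bash
python3 -m jog '[0,12,40,0,0,-0.5, 0,24,80,0,0,-0.5, 0,24,130,0,0,-0.5, 0,24,130,0,0,-0.5, 0,24,130,0,0,-0.5]'
python3 - <<'E'
from m import *
totool([.4047,-.2715,.048],82.6)
d=grab('wrist','w6'); 
f=d['frame'][:,:,::-1]; cv2.imwrite('pics/z7.png',np.clip(f.astype(float)*1.8,0,255).astype(np.uint8))
E
```

```text
clock: 8.4
position: [0.405, -0.2742, 0.1096]
ee_rot: [0.001, 0.752, 0.66, 0.0]
contact_force: [0.5, -0.3, 0.6]
width: 0.0855
tool shift mm [ 2.8 -0.8 61.6] tool x angle 82.54
rotvec deg [ 0.09  0.07 -0.06]
```

View pics/z7.png

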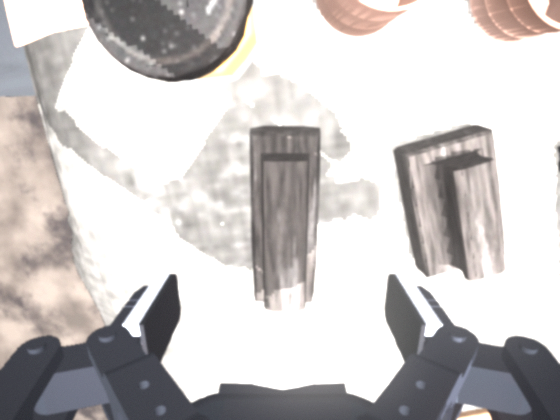

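Block sits between the jaws: base corners (251,130), (320,130), (255,300), (313,300). Check those against the sizes given.

Run:
```python
from m import *
d=load('w6')
P=plane(d,[(251,129),(320,129),(313,301),(255,301)],.026)[:,:2]; print(P.round(4).tolist(),P.mean(0),P[:2].mean(0)-P[2:].mean(0))
v=P[:2].mean(0)-P[2:].mean(0);print(np.degrees(np.arctan2(v[1],v[0])))
Q=plane(d,[(263,155),(307,155)],.055)[:,:2]; print(Q, Q.mean(0)-.044*v/np.hypot(*v))
```

```text
[[0.3936, -0.2136], [0.4324, -0.2187], [0.4169, -0.3292], [0.3788, -0.3242]] [ 0.40541592 -0.27143876] [0.0151663  0.11051633]
82.18603269501043
[[ 0.40031761 -0.22471585]
 [ 0.42196383 -0.22755743]] [ 0.40515861 -0.26972809]
```

```bash
python3 -m jog '[3,0,25,0,0,0.3, 3,0,45,0,0,0.3, 3,0,58,0,0,0.3, 3,0,58,0,0,0.3, 3,0,58,0,0,0.3]'; python3 -m jog '[0,0,0,0,0,0, 0,0,0,0,0,0, 0,0,0,0,0,0, 0,0,0,0,0,0, 0,0,0,0,0,0]' 0.95 40
python3 - <<'E'
from m import *
s=get_state(); print(s['position'],s['contact_force'],s['width'])
d=grab('wrist','w7'); f=d['frame'][:,:,::-1]; cv2.imwrite('pics/z8.png',np.clip(f.astype(float)*1.8,0,255).astype(np.uint8))
E
```

```text
clock: 9.07
position: [0.4051, -0.2717, 0.0513]
ee_rot: [0.001, 0.754, 0.657, 0.0]
contact_force: [0.0, 0.7, 0.3]
width: 0.0856
clock: 9.7
position: [0.4047, -0.2713, 0.0508]
ee_rot: [0.0, 0.754, 0.657, 0.0]
contact_force: [-0.1, 0.2, 5.1]
width: 0.0282
[ 0.40470545 -0.27126391  0.05083167] [-0.06358534  0.19021927  5.05272311] 0.028241146951902815
```

View pics/z8.png

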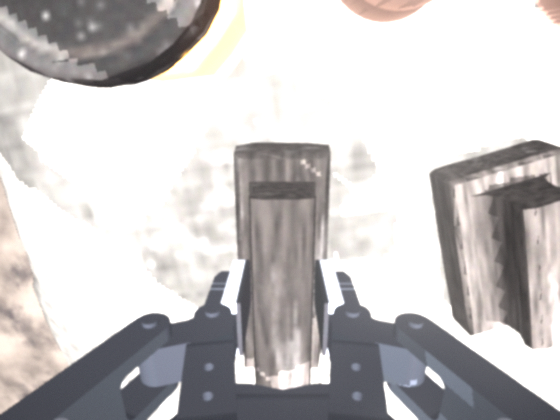

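Jaws are closed on the bar (width 28 mm, bar edges at columns 248 and 316). Lift.

```bash
python3 -m jog '[0,0,-10,0,0,0, 0,0,-30,0,0,0, 0,0,-60,0,0,0, 0,0,-95,0,0,0, 0,0,-130,0,0,0, 0,0,-160,0,0,0, 0,0,-170,0,0,0, 0,0,-170,0,0,0]'
python3 - <<'E'
from m import *
s=get_state(); print(s['position'],s['contact_force'],s['width'])
d=grab('wrist','w8'); f=d['frame'][:,:,::-1]; cv2.imwrite('pics/z9.png',np.clip(f.astype(float)*1.8,0,255).astype(np.uint8))
grab('side','side8')
totool([.6126,.0519,.22],-10.1)
E
```

```text
clock: 10.75
position: [0.4043, -0.271, 0.2203]
ee_rot: [0.0, 0.754, 0.657, -0.0]
contact_force: [-1.0, -0.6, -1.3]
width: 0.0281
[ 0.40432221 -0.27098056  0.22030697] [-1.01883195 -0.64574607 -1.29574136] 0.028137088028324986
tool shift mm [347.7 163.2  -0.9] tool x angle 82.19
rotvec deg [-1.700e-01  4.000e-02  9.229e+01]
```

View pics/z9.png

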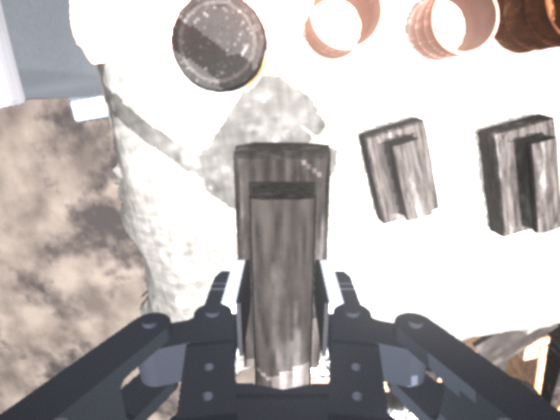

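View pics/side8.png

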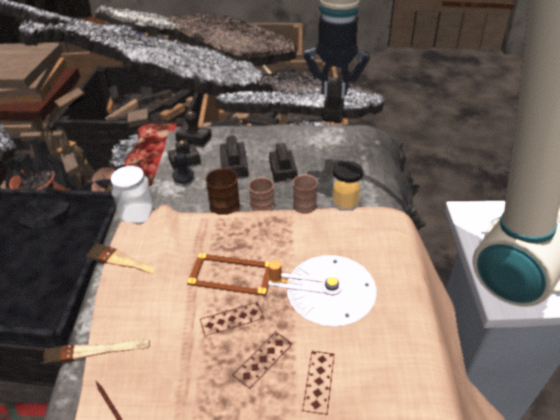

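Lifted cleanly; the other blocks and pots are unmoved. In z9 the held block's far edge is at (234,145)–(329,145). I'll work out the block's offset in the tool frame, and carry it at 0.17 m underside height.

```bash
python3 - <<'E'
from m import *
for n in ('w7','w8'):
    d=load(n); z=.026+(0 if n=='w7' else .2203-.0508)
    P=plane(d,[(234,146),(329,146)],z)[:,:2]; t=np.array([.4047,-.2713] if n=='w7' else [.4043,-.2710]); a=np.radians(82.2); X=np.array([np.cos(a),np.sin(a)]);Y=np.array([np.sin(a),-np.cos(a)])
    r=P-t; print(n,(r@X*1000).round(1),(r@Y*1000).round(1))
E
python3 -m jog '[15,5,0,0,0,4, 45,18,0,0,0,13, 85,38,0,0,0,23, 125,58,0,0,0,33, 165,78,0,0,0,43, 205,98,0,0,0,53, 245,118,0,0,0,63, 285,135,0,0,0,73, 315,150,0,0,0,82, 330,157,0,0,0,88]'; python3 -m jog '[0,0,0,0,0,0, 0,0,0,0,0,0, 0,0,0,0,0,0]'
python3 - <<'E'
from m import *
totool([.6126,.0519,.12],-10.1); print(get_state()['width'])
E
```

```text
w7 [57.1 57.1] [-21.4  17.6]
w8 [57.1 57.1] [-21.5  17.5]
clock: 12.1
position: [0.6049, 0.0363, 0.218]
ee_rot: [-0.0, 0.999, -0.052, -0.002]
contact_force: [0.1, -0.6, -1.1]
width: 0.0282
clock: 12.48
position: [0.6042, 0.0337, 0.22]
ee_rot: [0.0, 0.999, -0.051, -0.0]
contact_force: [-0.0, 0.6, -1.6]
width: 0.0284
tool shift mm [  6.6 -19.  100. ] tool x angle -5.82
rotvec deg [0.03 0.05 4.28]
0.02842542174512293
```

```bash
python3 -m jog '[3,-10,10,0,0,2, 6,-19,40,0,0,4.2, 6,-19,75,0,0,4.2, 6,-19,95,0,0,4.2, 6,-19,95,0,0,4.2, 6,-19,95,0,0,4.2]'
python3 - <<'E'
from m import *
totool([.6126,.0519,.0728],-10.1)
for n in ('wrist','side','top'):
    d=grab(n,n+'9')
for n,b in (('side',(150,150,360,330)),('top',(130,100,290,270))):
    f=load(n+'9')['frame'][:,:,::-1]; cv2.imwrite('pics/z_%s9.png'%n,cv2.resize(f[b[1]:b[3],b[0]:b[2]],None,fx=3.3,fy=3.3,interpolation=cv2.INTER_CUBIC))
E
```

```text
clock: 13.22
position: [0.6134, 0.0524, 0.1264]
ee_rot: [0.0, 0.996, -0.087, 0.001]
contact_force: [0.2, 0.8, -1.0]
width: 0.0285
tool shift mm [-0.8  0.6 53.6] tool x angle -10.03
rotvec deg [-0.01 -0.11  0.07]
```

View pics/wrist9.png

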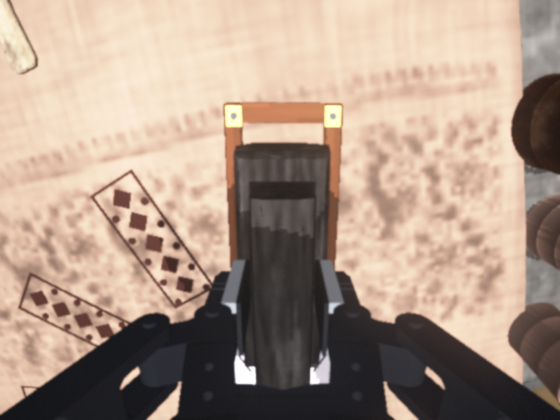

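View pics/z_side9.png

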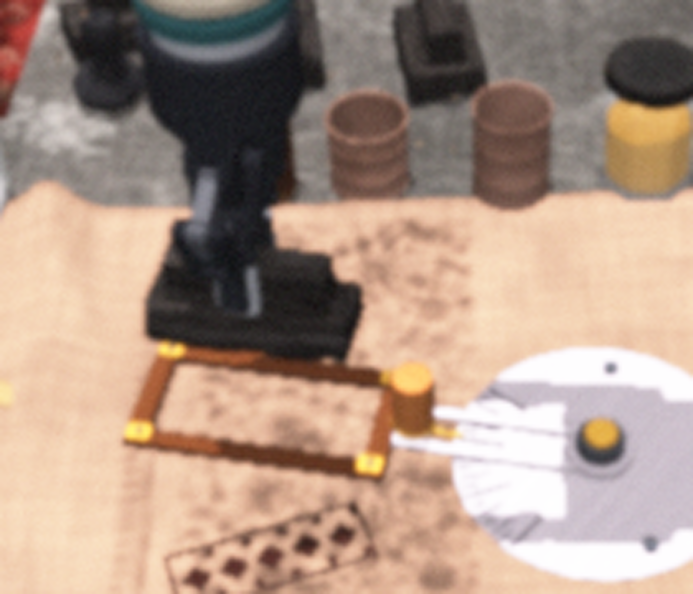

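View pics/z_top9.png

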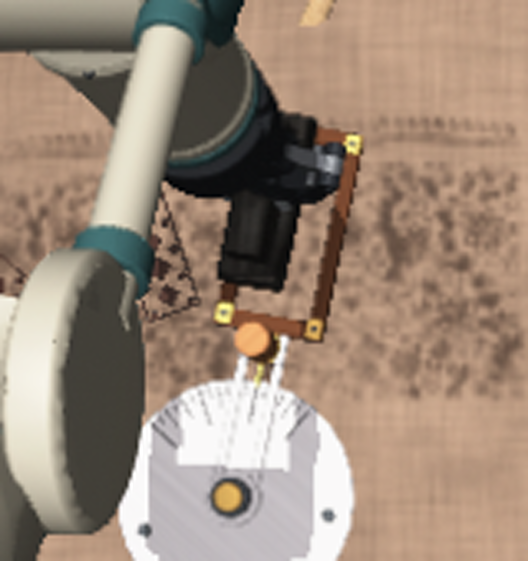

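Wrist view: far frame corners at (234,116) and (333,116), block far edge at (235,146)–(329,146). Compare them in the tool frame, same camera.

```bash
cat >> m.py <<'E'
def rel(d,tcp,blk,zoff=.0508,ang=-10.1):
    a=np.radians(ang); X=np.array([np.cos(a),np.sin(a)]);Y=np.array([np.sin(a),-np.cos(a)])
    B=[q for q,_ in brass(d,(0,0,560,200))]; W=plane(d,B,.012)[:,:2]
    E=plane(d,blk,tcp[2]-zoff+.026)[:,:2]
    for n,P in (('win',W),('blk',E)):
        r=P-np.array(tcp[:2]); print(n,P.round(4).tolist(),(r@X*1000).round(1),(r@Y*1000).round(1))
        v=P[-1]-P[0]; print(' edge angle+90', np.degrees(np.arctan2(v[1],v[0])).round(2)+90)
    print(B)
E
python3 - <<'E'
from m import *
rel(load('wrist9'),[.6134,.0524,.1264],[(234.5,146),(329,146)])
E
```

```text
win [[0.6701, 0.0143], [0.6628, 0.0094]] [62.5 56.2] [27.6 33.6]
 edge angle+90 -56.349999999999994
blk [[0.6716, 0.0614], [0.6649, 0.0232]] [55.7 55.8] [-19.1  19.7]
 edge angle+90 -10.049999999999997
[array([324., 117.]), array([333., 127.])]
```

Run:
```python
from m import *
d=load('wrist9'); a=np.radians(-10.1); X=np.array([np.cos(a),np.sin(a)]);Y=np.array([np.sin(a),-np.cos(a)])
for l in ([(233.5,116),(333,116)],[(224,105),(342,105)],[(243,125),(324,125)]):
    P=plane(d,l,.012)[:,:2]; r=P-np.array([.6134,.0524]); v=P[1]-P[0]
    print((r@X*1000).round(1),(r@Y*1000).round(1),np.degrees(np.arctan2(v[1],v[0])).round(2)+90)
```

```text
[63.1 63.2] [-30.8  33.4] -10.040000000000006
[70.1 70.2] [-36.7  38.9] -10.040000000000006
[57.4 57.5] [-24.9  27.7] -10.040000000000006
```

Wrist view says shift −4.4 mm along and +0.9 mm across. World figures say −1.3 and +0.6. Lower with a compromise and re-measure closer, where parallax matters less.

```bash
python3 -m jog '[-1,0.5,15,0,0,0, -2.5,0.8,35,0,0,0, -2.5,0.8,46,0,0,0, -2.5,0.8,48,0,0,0, -2.5,0.8,48,0,0,0, -2.5,0.8,48,0,0,0]'
python3 - <<'E'
from m import *
print(get_state()['position'])
for n in ('wrist','side','top'):
    d=grab(n,n+'10')
for n,b in (('side',(180,220,300,310)),('top',(180,120,260,220)),('wrist',(200,80,360,200))):
    f=load(n+'10')['frame'][:,:,::-1]; cv2.imwrite('pics/z_%s10.png'%n,cv2.resize(f[b[1]:b[3],b[0]:b[2]],None,fx=5,fy=5,interpolation=cv2.INTER_CUBIC))
E
```

```text
clock: 14.12
position: [0.6107, 0.0525, 0.0779]
ee_rot: [-0.0, 0.996, -0.087, 0.001]
contact_force: [0.3, -0.0, -1.1]
width: 0.0282
[0.61069381 0.05246877 0.07793804]
```

View pics/z_wrist10.png

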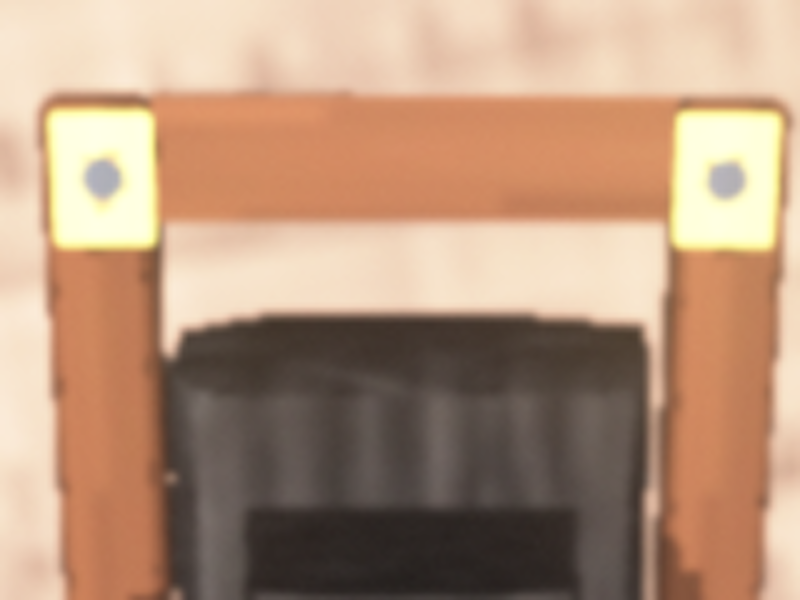

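View pics/z_side10.png

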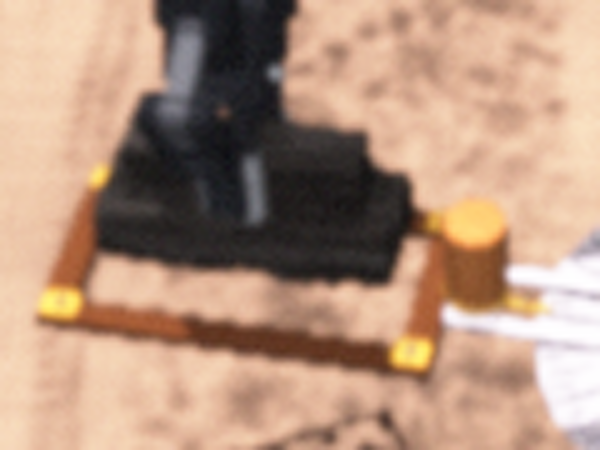

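View pics/z_top10.png

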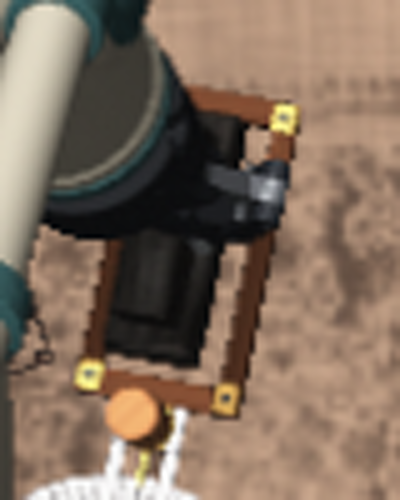

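The camera sits just beyond the block's far end, so row 146 is the lower edge of the end face, while the top edge is at about row 158. Recompute with these.

Run:
```python
from m import *
a=np.radians(-10.05); X=np.array([np.cos(a),np.sin(a)]);Y=np.array([np.sin(a),-np.cos(a)])
t=np.array([.6107,.0525,.0779]); d=load('wrist10')
def rel(nm,l,z):
    P=plane(d,l,z)[:,:2]; r=P-t[:2]; v=P[1]-P[0]
    print(nm,(r@X*1000).round(1),(r@Y*1000).round(1),np.degrees(np.arctan2(v[1],v[0])).round(2)+90)
o=lambda *L:[((u+.5)/5-.5+200,(v+.5)/5-.5+80) for u,v in L]
rel('frame outer',o((42,97),(787,97)),.012)
rel('screws',o((102,178),(726,180)),.012)
rel('win inner',o((160,219),(668,219)),.012)
b=t[2]-.0508
rel('blk low edge',o((180,325),(648,325)),b)
rel('blk low mid',o((300,318),(500,318)),b)
rel('blk top edge',o((185,392),(645,392)),b+.026)
# side view
d=load('side10'); o=lambda *L:[((u+.5)/5-.5+180,(v+.5)/5-.5+220) for u,v in L]
rel('side blk low near corners',o((99,250),(390,281)),b)
rel('side frame outer near',o((38,318),(432,375)),.012)
rel('side brass near',o((63,302),(413,353)),.012)
rel('side block top right',o((408,185),(395,235)),b+.026)
d=load('top10'); o=lambda *L:[((u+.5)/5-.5+180,(v+.5)/5-.5+120) for u,v in L]
rel('top brass inner',o((89,375),(225,399)),.012)
rel('top blk near low?',o((105,350),(197,365)),b+.026)
```

```text
frame outer [74.3 74.3] [-37.2  38.6] -10.010000000000005
screws [66.1 66. ] [-31.4  32.7] -10.200000000000003
win inner [61.9 62. ] [-25.6  26.9] -10.019999999999996
blk low edge [53. 53.] [-22.   23.2] -10.019999999999996
blk low mid [53.6 53.6] [-10.4   8.9] -10.030000000000001
blk top edge [50.8 50.8] [-18.4  19.7] -10.019999999999996
side blk low near corners [ 54.7 -54.8] [-15.4 -11.6] 261.90999999999997
side frame outer near [ 73.1 -75.7] [-38.9 -39.9] 259.59000000000003
side brass near [ 66.2 -66.9] [-29.9 -31.2] 259.43
side block top right [-57.5 -57.9] [ 12.7 -11.7] 170.86
top brass inner [-64.7 -64.4] [-32.9  30.8] -9.780000000000001
top blk near low? [-57.5 -56.8] [-17.7  23.5] -9.099999999999994
```

Window centre is within about 1 mm of the TCP in every view, and the block's offset is ≈ −1 mm. The side view hints that the block's lower edge might not be level, so I'll check it brightened.

Run:
```python
from m import *
f=load('side10')['frame'][240:285,190:280,::-1].astype(float)
z=np.clip((f/255)**.5*255*1.0,0,255).astype(np.uint8); z=cv2.resize(z,None,fx=8,fy=8,interpolation=cv2.INTER_CUBIC)
cv2.imwrite('pics/z12.png',z)
f=load('wrist10')['frame'][130:400,210:350,::-1].astype(float)
z=np.clip((f/255)**.5*255*1.0,0,255).astype(np.uint8); cv2.imwrite('pics/z13.png',cv2.resize(z,None,fx=2.2,fy=2.2,interpolation=cv2.INTER_CUBIC))
```

```text
(no output)
```

View pics/z12.png

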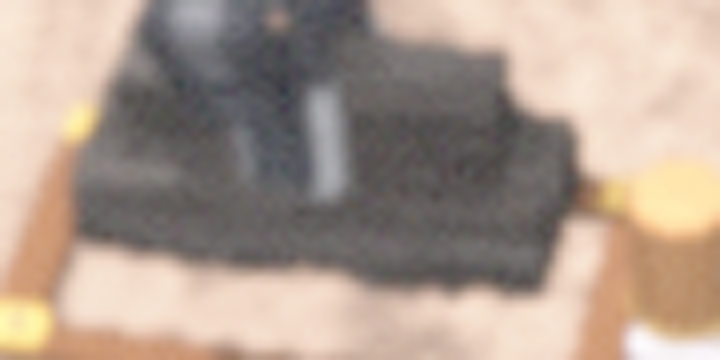

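View pics/z13.png

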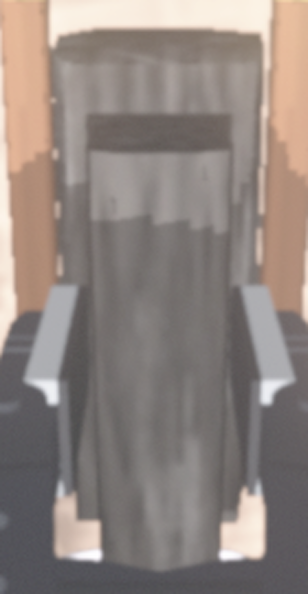

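Run:
```python
from m import *
d=load('side10'); a=np.radians(-10.05); X=np.array([np.cos(a),np.sin(a)]);Y=np.array([np.sin(a),-np.cos(a)])
t=np.array([.6107,.0525,.0779]); b=t[2]-.0508
g=cv2.cvtColor(d['frame'],cv2.COLOR_RGB2GRAY).astype(int)
pts=[]
for u in range(202,257,2):
    col=g[262:290,u]; i=np.argmax(col>110); pts.append((u,262+i-.5-(col[i]-110)/max(1,col[i]-col[i-1])+.5))
pts=np.array(pts); p=np.polyfit(pts[:,0],pts[:,1],1); print('obs edge slope deg',np.degrees(np.arctan(p[0])).round(2),'v@203,256',np.polyval(p,[203,256]).round(1), 'resid',(pts[:,1]-np.polyval(p,pts[:,0])).std().round(2))
for z in (b,b+.004,b+.026,b+.055):
    hx,hy=(.021,.056) if z<b+.03 else (.016,.044)
    P=[[*(t[:2]+sx*hy*X-hx*Y),z] for sx in(1,-1)]+[[*(t[:2]-hy*X+hx*Y),z]]
    print(round(z,4),(proj(d,P)).round(1).tolist(), ((proj(d,P)-[190,240]+.5)*8-.5).round(0).tolist())
F=[[*(t[:2]+sx*.075*X-.039*Y),.012] for sx in(1,-1)]; print('frame',proj(d,F))
```

```text
obs edge slope deg 6.49 v@203,256 [271.2 277.3] resid 0.59
0.0271 [[197.8, 271.8], [257.1, 279.8], [261.9, 262.7]] [[66.0, 258.0], [541.0, 322.0], [579.0, 185.0]]
0.0311 [[197.6, 270.4], [257.0, 278.4], [261.8, 261.2]] [[64.0, 246.0], [540.0, 310.0], [578.0, 173.0]]
0.0531 [[196.0, 262.4], [256.4, 270.4], [261.3, 253.2]] [[52.0, 182.0], [535.0, 246.0], [574.0, 109.0]]
0.0821 [[201.2, 250.2], [249.5, 256.4], [253.5, 243.4]] [[93.0, 85.0], [480.0, 135.0], [512.0, 30.0]]
frame [[186.21153101 283.08715498]
 [265.73933734 294.17845062]]
```

The wrist view can settle levelness: if the block looks the same in the gripper now as when it lay flat on the table (w7), it has not tilted.

Run:
```python
from m import *
A=cv2.cvtColor(load('w7')['frame'],cv2.COLOR_RGB2GRAY).astype(np.float32)
for n in ('w8','wrist10'):
    B=cv2.cvtColor(load(n)['frame'],cv2.COLOR_RGB2GRAY).astype(np.float32)
    for nm,(x0,x1,y0,y1) in dict(far=(236,328,148,215),barend=(245,320,175,205),near=(252,312,290,385)).items():
        ed=lambda I:cv2.magnitude(cv2.Sobel(I,cv2.CV_32F,1,0),cv2.Sobel(I,cv2.CV_32F,0,1))
        T=A[y0:y1,x0:x1]; S=B[y0-6:y1+6,x0-6:x1+6]; r=cv2.matchTemplate(S,T,cv2.TM_CCOEFF_NORMED); _,m,_,l=cv2.minMaxLoc(r); print(n,nm,l[0]-6,l[1]-6,round(m,2))
for n in ('w7','w8','wrist10'):
    g=load(n)['frame'].astype(int).sum(2)
    print(n,'col profile at 282 rows 140-205', [int(v) for v in g[140:206:2,270:294].mean(1)])
s=get_state();q=s['ee_rot'];R=Ro.from_quat([q[1],q[2],q[3],q[0]]).as_matrix();print('tool z',R[:,2].round(4))
```

```text
w8 far 0 0 0.99
w8 barend 0 0 0.99
w8 near 0 0 0.96
wrist10 far 0 0 0.94
wrist10 barend 0 0 0.98
wrist10 near 0 -6 0.69
w7 col profile at 282 rows 140-205 [482, 352, 183, 176, 179, 188, 199, 205, 217, 226, 233, 233, 234, 233, 234, 234, 236, 237, 235, 233, 222, 171, 151, 152, 152, 157, 154, 156, 148, 165, 230, 246, 246]
w8 col profile at 282 rows 140-205 [372, 266, 147, 144, 146, 153, 162, 167, 176, 184, 188, 190, 189, 189, 190, 191, 191, 191, 190, 189, 180, 139, 123, 124, 124, 128, 126, 128, 122, 135, 188, 201, 200]
wrist10 col profile at 282 rows 140-205 [657, 474, 179, 164, 167, 173, 184, 196, 215, 230, 247, 249, 248, 247, 246, 247, 247, 248, 245, 243, 224, 145, 116, 116, 115, 117, 114, 114, 108, 129, 227, 256, 254]
tool z [ 1.1e-03 -1.0e-04 -1.0e+00]
```

Identical, so the block is level and has not slipped. One more estimate of its offset along the bar, from the bar's end face (rows 181 and 199).

Run:
```python
from m import *
d=load('wrist10'); a=np.radians(-10.05); X=np.array([np.cos(a),np.sin(a)]);Y=np.array([np.sin(a),-np.cos(a)])
t=np.array([.6107,.0525,.0779]); b=t[2]-.0508
for nm,px,z,e in (('bar top end',(282,198.7),.055,44),('bar foot end',(282,181),.026,44),('base top end',(282,157),.026,56),('base low end',(282,143),0,56)):
    P=plane(d,[px],b+z)[0]; print(nm,((P[:2]-t[:2])@X*1000-e).round(1))
# near ends: z13 scale 2.2 offs (210,130)
o=lambda u,v:((u+.5)/2.2-.5+210,(v+.5)/2.2-.5+130)
for nm,px,z,e in (('bar top near end',o(158,568),.055,-44),('base top near end L',o(88,520),.026,-56),('base top near R',o(228,520),.026,-56)):
    P=plane(d,[px],b+z)[0]; print(nm,((P[:2]-t[:2])@X*1000-e).round(1),((P[:2]-t[:2])@Y*1000).round(1))
```

```text
bar top end -2.5
bar foot end -3.0
base top end -4.8
base low end -2.3
bar top near end 2.4 0.3
base top near end L 0.3 -16.0
base top near R 0.3 16.5
```

The two ends average to a block centre at TCP −1 mm or better; window centre is at −0.5 mm. Both are well inside the 6 mm clearance. Take the last 5 mm down.

```bash
python3 -m jog '[0.5,0,2,0,0,0, 0.5,0,5,0,0,0, 0.5,0,5,0,0,0, 0.5,0,5,0,0,0, 0.5,0,5,0,0,0, 0.5,0,5,0,0,0]'
python3 - <<'E'
from m import *
s=get_state(); print(s['position'],s['contact_force'],np.abs(s['qd']).max(),s['width'])
a=np.radians(-10.05); X=np.array([np.cos(a),np.sin(a)]);Y=np.array([np.sin(a),-np.cos(a)]); t=s['position']
d=grab('wrist','w11'); top=grab('top','top11'); side=grab('side','side11')
o=lambda *L:[((u+.5)/5-.5+200,(v+.5)/5-.5+80) for u,v in L]
cv2.imwrite('pics/z14.png',cv2.resize(d['frame'][80:200,200:360,::-1],None,fx=5,fy=5,interpolation=cv2.INTER_CUBIC))
for n,dd,roi,c in (('top',top,(90,130,290,300),[.4258,.0865]),('side',side,(180,200,390,400),[.4245,.086])):
    print(n,[(q.tolist(),plane(dd,[q],.012)[0][:2].round(4).tolist()) for q,k in brass(dd,roi)])
    print([ (float(x),y) for x,y in ticks(dd,c,-45,0,.058,.077)])
E
```

```text
clock: 15.02
position: [0.6106, 0.0524, 0.0724]
ee_rot: [0.0, 0.996, -0.087, 0.0]
contact_force: [-0.3, 0.8, -1.2]
width: 0.028
[0.61062855 0.0523892  0.0723544 ] [-0.28429624  0.83938995 -1.21454891] 0.0017758960047281453 0.027990771666843762
top [([197.4, 194.7], [0.5525, 0.0962]), ([208.4, 212.1], [0.5127, 0.0696])]
[(-39.75, 135), (-29.5, 227), (-23.75, 214), (-15.25, 239), (-9.75, 188)]
side [([199.3, 255.0], [0.6756, 0.0075]), ([191.1, 280.2], [0.6832, 0.0709]), ([261.6, 290.2], [0.5514, 0.0948])]
[(-41.5, 170), (-20.75, 211), (-10.5, 236)]
```

View pics/z14.png

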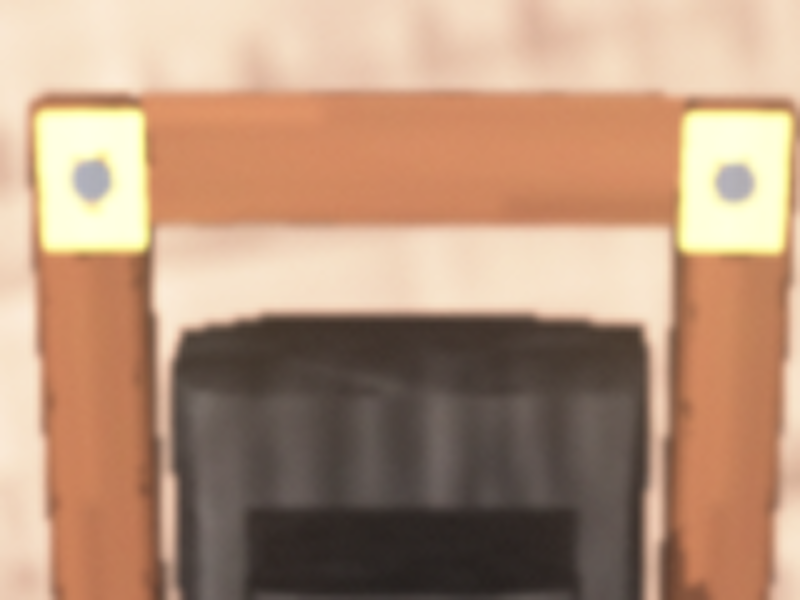

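View pics/side11.png

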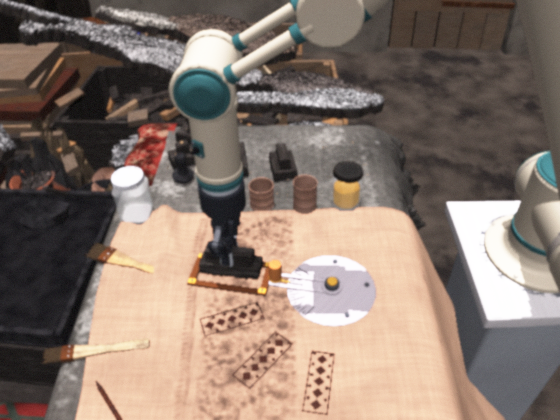

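Centred across: gaps are 28 and 27 zoomed px. Every cue suggests about 1 mm more outward, so make that shift and then hand in.

```bash
python3 -m jog '[1.2,0,-0.3,0,0,0, 1.2,0,-0.3,0,0,0, 1.2,0,-0.3,0,0,0, 1.2,0,-0.3,0,0,0, 1.2,0,-0.3,0,0,0]'
python3 - <<'E'
from m import *
s=get_state(); print(s['position'],s['contact_force'],np.abs(s['qd']).max(),s['width'])
sign_off()
E
```

```text
clock: 15.8
position: [0.6117, 0.0522, 0.0726]
ee_rot: [0.0, 0.996, -0.087, 0.0]
contact_force: [-0.8, -0.4, -1.9]
width: 0.028
[0.61173095 0.0521943  0.07256758] [-0.7661542  -0.39815976 -1.86488572] 0.0011796707036782733 0.028034175417913525
the job is handed in; nothing more can be done
```

I swung the guide arm by its knob to the 30° mark and let go. I then carried the narrow border block over the pots and left it held over the open window. The job was handed in at about 15.8 s.

**Last checks**
- **Guide arm:** it reads about 30° in all three views, to within roughly 0.3°. After I lowered the block, the frame corners still visible had not moved.
- **Block height:** the underside is about 10 mm above the frame, worked out from the tool height.
- **Level and still:** the arm is at rest with the tool vertical. The block looked the same in the gripper 5 mm above its final height as it did flat on the table, so it has not tilted or slipped.
- **Alignment:** the side gaps are equal in the wrist view. The heading matches the window's to within about 0.1°.
- **Other items:** the pots and the other two blocks looked undisturbed. No heavy contact force showed in any reading (the highest was about 7 N).

**Checks that disagreed**
- **Position along the window:** the views differed by 1–3 mm. I split the difference and moved the block 1 mm outward. The clearance there is 6 mm at each end, and I took no picture after that last shift.
- **Side view of the lower edge:** the block's jagged carved edge looked about 1° off level in this view. I put that down to the carving, because the wrist view showed no tilt.

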